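Pull an old valve stem seal with sprung tongs

ROBOT

A 6-joint arm with a two-finger parallel gripper is mounted at the origin on the work surface. World frame = base frame: x ahead of the robot, y to its left, z up, the work surface at z = 0. Lengths are in m, angles in rad, forces in N, time in s.
With the tool pointing down it reaches from about 0.275 to 0.825 m from the base axis. Payload 4.9 kg.
Tool frame: the origin (TCP) lies midway between the tips of the shut fingers; the grasp point (between the pads) lies 19 mm behind it (bot.grip_depth is the distance from the TCP to the grasp point, in m); y points along the fingers, x is the direction in which the jaws open and shut, and the axes are right-handed (so a half turn about y gives the same grasp; the last joint's range is limited). The gripper opens to 85 mm and grips with 20 to 120 N. Pads are 22 mm wide; open, the fingers measure 114 mm over their backs; the gripper's body (76 mm by 85 mm) begins 54 mm behind the grasp point. The pads swing forward as they close: fully open they stand 13 mm farther back than shut.
Start: joints at [-1.425, 0.326, -0.193, 1.052, 0, 1.437], TCP at [0.152, -0.529, 0.231] pointing down, gripper open.
Joint ranges: [-2.65, 2.65], [-0.97, 1.79], [-1.3, 1.35], [-1.93, 2.1], [-1.47, 1.37], [-3.14, 3.14]. Speed limits (rad/s): [2.57, 2.57, 3.14, 3.14, 3.14, 3.14].

INTERFACE

Orientations are given as a unit quaternion [w, x, y, z].
In Python, from cell import bot gives the robot as it stands. Calls block until the motion is done:
- bot.move_pose(position, orientation): joint-space move of the TCP to a pose.
- bot.move_linear(position, speed=0.15, rotation=None, until_force=None): straight line of the TCP; rotation=None keeps the orientation; speed is the mean speed in m/s. With until_force (N) it stops when the force on the tool has changed by that much, and returns True; else False.
- bot.goto_joints(angles): joint-space move.
- bot.set_gripper(opening, grasp_force=None): opening from 0.0 (shut) to 1.0 (fully open); grasp_force is the grip in N (None keeps the last); returns when the fingers have stopped.
- bot.wait(seconds).
- bot.solve_ik(position, orientation): joint angles nearest the present ones, or None.
- bot.camera(name): name is "side" or "top"; returns the picture (480x640x3 uint8, red, green, blue); there is no depth.
- bot.calibration(name): a dict with "mtx" (3x3 intrinsics, pixels), "extrinsics" (4x4, takes a point from world to camera coordinates). Camera axes: x right, y down, z forward; pixel columns grow to the right and rows downward; lengths in m; the calibration is good to about 2 mm. A picture is of the moment at which its call begins. calibration takes no time and is no camera call.
A pose or a line that the arm cannot do raises bot.PlanningError and nothing moves.
- bot.close_job(): hands the job in, once; it reports no verdict.
Trained networks look in the newest picture that a camera, given by its name, has taken for a name from the list of things; names that differ only in an ending like _2 or _b are one class to them, and where a whole thing is asked for, a point or a joint stands for the part that bears it (a point fixed in the world has none). Each returns a list of dicts, best first, with "confidence" (0 to 1); they miss things now and then, are a little off and sometimes report something else, mostly with a low value. They report only what shows in the picture. A call takes as long as a camera call. They do not tell look-alikes from the thing itself.
- bot.search_frame(camera, thing): "bbox" ([left, top, width, height] in pixels, round what is visible of it).
Readings, each from a call of its own:
- bot.read_clock(): time.
- bot.read_joint_positions(): joint angles.
- bot.read_joint_vel(): joint speeds.
- bot.read_joint_efforts(): joint torques, N m.
- bot.read_position(): TCP position.
- bot.read_tool_rot(): TCP orientation.
- bot.read_ft_force(): force on the tool from outside, world axes, zero at the start.
- bot.read_moment(): the same for the moment, N m.
- bot.read_gripper_width(): opening from 0.0 (shut) to 1.0 (fully open).
Only numpy, scipy, OpenCV 4.12 (cv2) and the standard library are available. Lean on these libraries where they do the work, as an engineer would, in place of code of your own. Each camera call takes 0.05 s, during which the arm holds its last target.

TASK

One tappet bore of the cylinder head is open: with the sprung tongs from the wooden block, go down round the old valve stem seal with the jaws open until they rest lightly on the spring seat at the bottom (a few newtons for half a second, under 6 N), then squeeze the tongs and pull the seal up off its guide and out of the bore. Put the seal in the steel scrap tray and stand the tongs back upright in their slot. Go by feel and never push the tongs or the seal hard against the head, keep the fingers off the seal, and leave the parts lying about where they are.

Things in the scene. Friction and masses are not known exactly. Their poses are not given: they have to be found in the camera images.
- head: Bare aluminium four-valve cylinder head, fixed. Origin: middle of its underside, z up. Deck 146 x 118 mm, 92 mm above the underside; bolt bosses and bearing saddles up to 6 mm above it. Four upright tappet bores, 34 mm wide, 48 mm deep, at x = +-31, y = +-22 mm; a 22 mm plug hole in the middle. Three bores are shut by 32 mm steel tappets, 2 mm below the deck; the seal is in the open one.
- bore_floor (a point): Middle of the head at the level of the bores' floors, 44 mm above its underside. In each bore a bronze valve guide, 9.6 mm wide, rises 24 mm from here, round it a flat steel spring seat (32 mm disc). The seat lies on spacers and shims of unknown thickness: its top is anywhere from 2 to 10 mm above the bore's floor. That is not measured and must be felt.
- seal: Old valve stem seal: steel cap 14 mm wide, 15 mm high, dark rubber top, about 25 g, hanging over the top of the guide in the open bore. Origin: middle of its lower rim, z up; at the start 56 mm above the head's underside. Lips inside grip the guide: a pull of 3 to 4 N over the first 8 mm brings it off; it is clear of the guide after 12 mm, of the bore after 40 mm.
- tongs: Sprung steel seal tongs, 105 mm long, about 110 g, upright in the slot of the block, jaws down. Origin: midway between the jaw tips, at their lower end; z up along the tongs; they shut along y. The two arms cross on a pivot 47 mm above the tips, so squeezing the handles shuts the jaws. The pose follows the arm with the jaw at +y (it turns 0.08 rad as they shut on the seal).
- tongs_grip (a point): Where to hold the tongs: 84 mm above the tips, midway between the upright grip plates (20 mm wide along x, 61 to 105 mm above the tips). Each has a raised flat finger pad, 76 to 92 mm above the tips; open, these are parallel and 30 mm apart over their outer faces. A finger guard sticks out 7 mm beyond at 59 to 63 mm above the tips: keep the fingertips above it.
- jaw_tip (a point): Midway between the open jaw tips, at their lower end. Jaws: two V-shaped cheeks 16 mm high; open they are 19 mm apart inside and 29 mm over all along y, 13 mm wide along x, with 30 mm of free depth between the arms. As they shut on the seal their tips come about 2 mm lower relative to the hand: once they rest on the seat, ease up 3 mm before squeezing.
- tongs_arm (a joint): Angle between the arms: 0 fully open, about 0.15 to 0.2 rad when shut on the seal, at most 0.42. The spring holds the tongs open against a stop: under a grip of up to 7 N on the pads they stay fully open (hold them so with 4 to 6 N), at 10 to 15 N they shut on the seal, and 25 N grips it firmly. Under a light grip the tongs may slip a little in the hand.
- block: Wooden tool block 100 x 70 mm, 44 mm high, fixed. Origin: middle of its underside, z up. In its middle an upright slot, 18 mm (x) by 32 mm (y), 36 mm deep (its floor is 8 mm above the underside), with bevelled edges, holds the tongs, with their y along the block's y. Four short drifts stand up to 20 mm above the block at its corners.
- tray: Open steel scrap tray 110 mm (x) by 160 mm (y), 45 mm high, walls and floor 3 mm, 0.9 kg, loose. Origin: middle of its underside, z up. A few old collets, up to 20 mm high, lie in its +y end (y over 40 mm); the rest is empty.
- valve_in: Bystander: poppet valve standing on its head, 36 mm wide, 102 mm high. Origin: middle of its underside.
- valve_ex: Bystander: poppet valve standing on its head, 32 mm wide, 100 mm high. Origin: middle of its underside.
- spring: Bystander: valve spring, 27 mm wide, 44 mm high. Origin: middle of its underside.
- retainer: Bystander: spring retainer, a 27 mm steel disc 8 mm high. Origin: middle of its underside.
- paste: Bystander: white jar with a steel lid, 54 mm wide, 36 mm high. Origin: middle of its underside.
- driver: Bystander: screwdriver lying on the bench. Origin: middle of its length, underneath.
- oil: Bystander: amber bottle, 60 mm wide, 150 mm high. Origin: middle of its underside.
Things that resemble listed ones, but are neither listed nor needed, are in the scene too. What is shaped like the tray but turquoise is not meant.

How it is judged:
On the way, in this order (a step that is already met when the one before it is completed fails the run):
1. the jaws rest lightly (with under 6 N) on the spring seat round the seal, at the bottom of the open bore (contact force between tongs and head between 0.8 and 6 N and z of jaw_tip in the frame of head below 0.0565 m and horizontal distance between jaw_tip and seal below 0.007 m), for 0.3 s.
2. the tongs hold the seal, drawn out of the bore above the deck (z of seal in the frame of head above 0.094 m and contact force between tongs and seal above 0.5 N), for 0.1 s.
3. the seal lies in the tray, let go by the tongs (x of seal in the frame of tray between -0.052 and 0.052 m and y of seal in the frame of tray between -0.077 and 0.077 m and z of seal in the frame of tray below 0.03 m and contact force between tongs and seal below 0.1 N and contact force between seal and tray above 0.02 N), for 0.2 s.
At the end, for the whole second after the job is handed in: The seal lies still in the scrap tray (within its walls, under 30 mm above its underside), and the tongs stand still in the slot of the block: jaw tips within 8 mm of the slot's middle and under 13 mm above the block's underside, tilted by less than 0.2 rad (x of seal in the frame of tray between -0.052 and 0.052 m and y of seal in the frame of tray between -0.077 and 0.077 m and z of seal in the frame of tray below 0.03 m and linear speed of each of seal, tongs below 0.02 m/s and x of jaw_tip in the frame of block between -0.008 and 0.008 m and y of jaw_tip in the frame of block between -0.008 and 0.008 m and z of jaw_tip in the frame of block below 0.013 m and angle between tongs's own z axis and vertical below 0.2 rad); the robot touches nothing.
It fails at once if the tongs press on the head with over 12 N (contact force between tongs and head above 12 N).
It fails at once if the seal presses on the head with over 20 N (its lips' own grip on the guide is about 6 N of this) (contact force between seal and head above 20 N).
It fails at once if the fingers touch the seal (contact force between the fingers and seal above 0.5 N).
It fails at once if a part lying about is moved by over 20 mm (distance of any of valve_in, valve_ex, spring, retainer, paste, driver, oil from where it was at the start of the episode above 0.02 m).
It also fails if it takes over 64 s, if anything falls off the work surface, if the arm or the gripper's body presses on something with over 40 N, if the wrist force passes 120 N, or if a joint passes its speed limit or range.

## Working session

There is one attempt and no reset: what is moved stays moved. The work goes in short steps, each a Python script; the robot and the scene stay as the last script left them, time stands still between calls to the robot, and variables do not carry over. Pictures are saved under pics/ and viewed, and the job is handed in when it is done.

```bash
ls; mkdir -p pics
python3 - <<'E'
from cell import bot
import cv2,numpy as np
for n in("side","top"):
    im=bot.camera(n); cv2.imwrite(f"pics/{n}0.png",im[:,:,::-1]); c=bot.calibration(n); print(n,np.round(c["mtx"],1).tolist(),np.round(c["extrinsics"],4).tolist())
    for t in("head","tongs","block","tray","seal"):
        print(t,[(np.round(d["bbox"]).tolist(),round(d["confidence"],2)) for d in bot.search_frame(n,t)][:4])
print(bot.read_clock(),bot.read_tool_rot(),bot.read_gripper_width(),bot.grip_depth)
E
```

```text
pics
side [[593.8, 0.0, 328.0], [0.0, 593.8, 248.1], [0.0, 0.0, 1.0]] [[0.9544, -0.2984, 0.0072, -0.513], [-0.2122, -0.6954, -0.6865, 0.1721], [0.2099, 0.6537, -0.727, 0.9953], [0.0, 0.0, 0.0, 1.0]]
head [([305.0, 198.0, 111.0, 104.0], 0.96)]
tongs [([254.0, 145.0, 15.0, 36.0], 0.69)]
block [([238.0, 163.0, 56.0, 47.0], 0.6)]
tray [([287.0, 355.0, 91.0, 125.0], 0.87), ([131.0, 184.0, 91.0, 79.0], 0.66)]
seal [([260.0, 269.0, 11.0, 9.0], 0.36)]
top [[581.0, 0.0, 315.2], [0.0, 581.0, 232.1], [0.0, 0.0, 1.0]] [[0.015, -0.9996, 0.0225, -0.0331], [-0.9906, -0.0179, -0.1353, 0.5345], [0.1356, -0.0203, -0.9905, 1.2941], [0.0, 0.0, 0.0, 1.0]]
head [([258.0, 161.0, 77.0, 81.0], 0.8)]
tongs [([172.0, 246.0, 22.0, 15.0], 0.65)]
block [([163.0, 230.0, 48.0, 51.0], 0.94)]
tray [([385.0, 230.0, 84.0, 77.0], 0.83), ([163.0, 304.0, 86.0, 74.0], 0.65)]
seal [([171.0, 246.0, 25.0, 12.0], 0.34)]
0.6 [-0.56482747  0.56484573 -0.42539155  0.42539542] 0.9993210201209918 0.0187
```

View pics/side0.png

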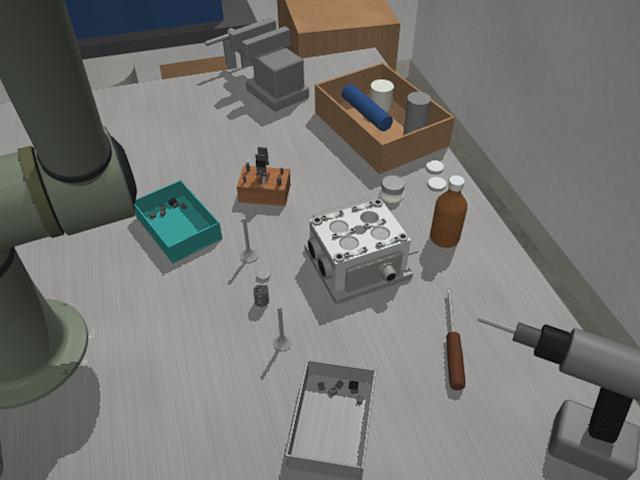

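View pics/top0.png

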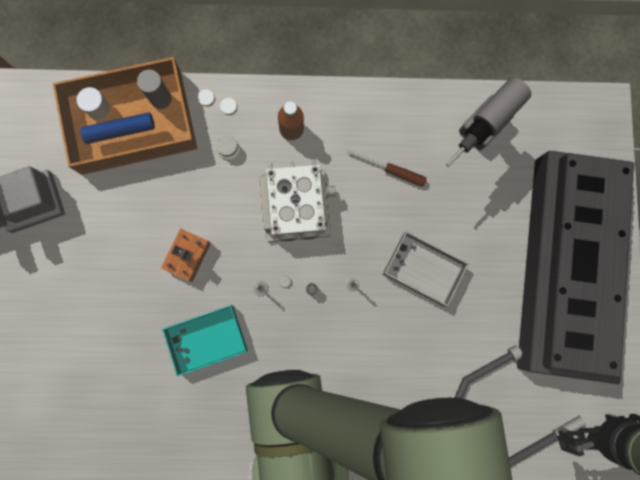

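Run:
```python
import cv2
t=cv2.imread("pics/top0.png");s=cv2.imread("pics/side0.png")
def z(im,x,y,w,h,k,n): cv2.imwrite(n,cv2.resize(im[y:y+h,x:x+w],None,fx=k,fy=k,interpolation=cv2.INTER_CUBIC))
z(t,248,150,96,96,6,"pics/t_head.png");z(t,150,220,72,72,8,"pics/t_block.png")
z(t,150,225,330,160,2.4,"pics/t_trays.png")
z(s,300,190,125,115,5,"pics/s_head.png");z(s,225,140,75,75,7,"pics/s_block.png")
z(s,270,345,120,135,4,"pics/s_tray.png")
```

```text
(no output)
```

View pics/t_head.png

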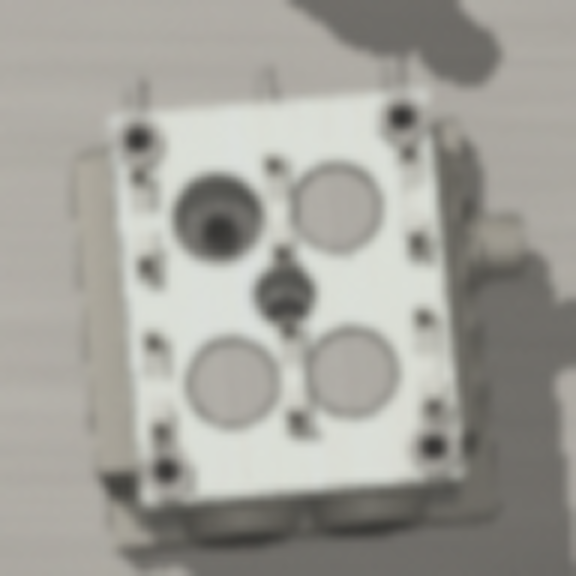

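View pics/t_block.png

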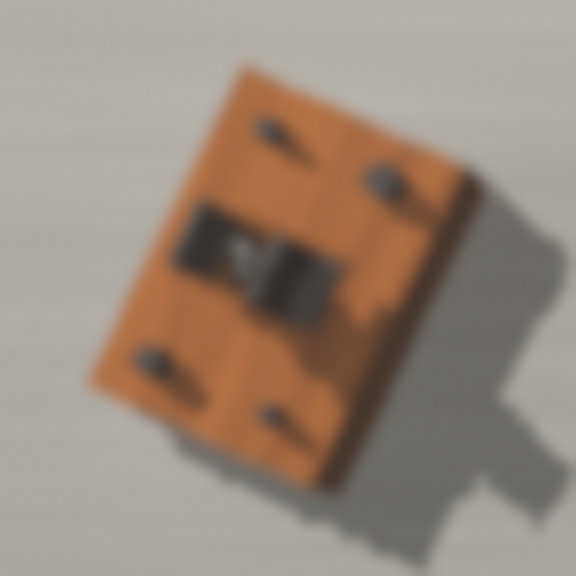

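View pics/s_head.png

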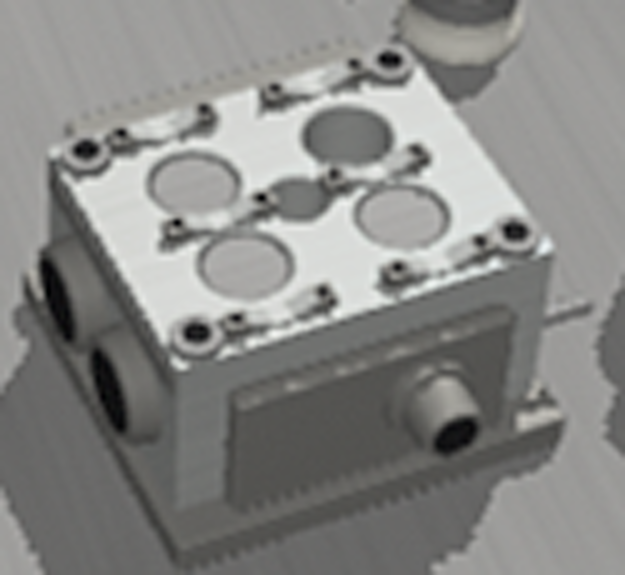

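View pics/s_block.png

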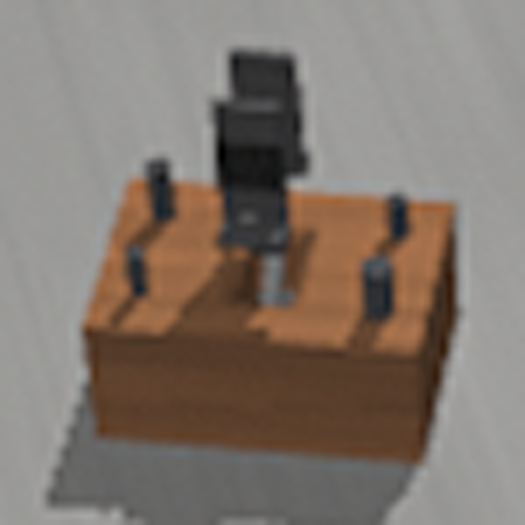

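View pics/t_trays.png

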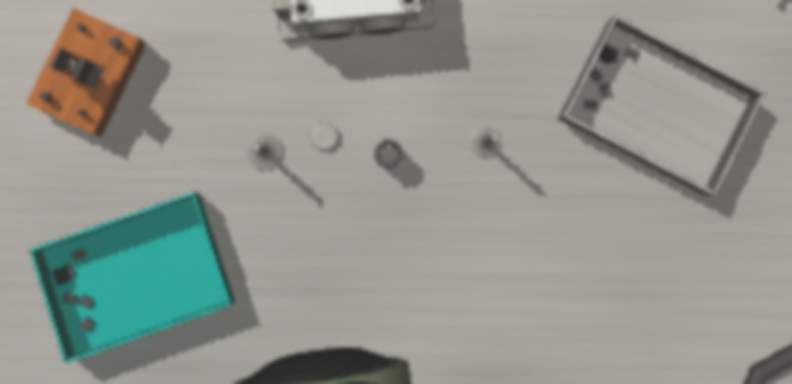

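View pics/s_tray.png

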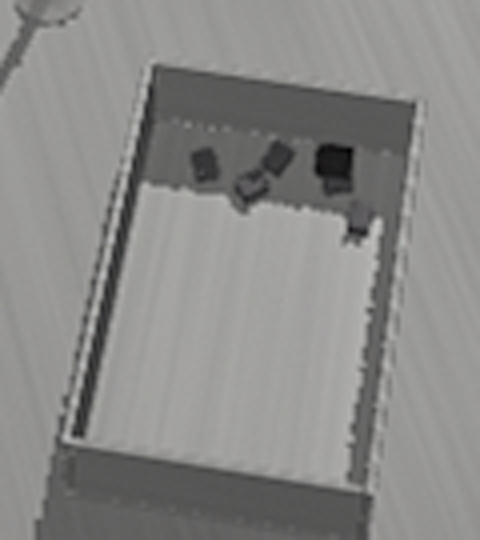

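The open bore is the upper left one in the top view (about 284,186) and the far right one in the side view (about 370,217). The block is at top (187,255). The steel tray is at top (426,270), with its collets at the left/far-left end. Next I fit planar poses to the picked corners in both views.

```bash
cat > h.py <<'E'
import numpy as np, cv2
from scipy.optimize import least_squares
from scipy.spatial.transform import Rotation as R
from cell import bot
C={n:bot.calibration(n) for n in("side","top")}
def proj(n,P):
    P=np.atleast_2d(P).astype(float);E=C[n]["extrinsics"];q=P@E[:3,:3].T+E[:3,3];q=q@np.array(C[n]["mtx"]).T
    return q[:,:2]/q[:,2:]
def crop(x0,y0,k,pts): return (np.array(pts,float)+.5)/k-.5+[x0,y0]
def T(p,M):
    x,y,a=p[:3];c,s=np.cos(a),np.sin(a);M=np.array(M,float)
    return np.c_[x+c*M[:,0]-s*M[:,1],y+s*M[:,0]+c*M[:,1],M[:,2]]
def fit(obs,x0,per=True):
    f=lambda p,o:np.concatenate([(proj(n,T(p,M))-u).ravel() for n,M,u in o])
    r=least_squares(f,x0,args=(obs,))
    print("both",np.round(r.x,4),"rms px",np.sqrt(np.mean(r.fun**2)).round(2))
    if per:
        for o in obs:
            q=least_squares(f,x0,args=([o],));print("  ",o[0],np.round(q.x,4),np.sqrt(np.mean(q.fun**2)).round(2))
    return r.x
E
cat > fit0.py <<'E'
from h import *
mm=.001
deck=[[-.031,.022,.09],[-.031,-.022,.09],[.031,-.022,.09],[.031,.022,.092],
 [.073,.059,.092],[.073,-.059,.092],[-.073,-.059,.092],[-.073,.059,.092]]
top=crop(248,150,6,[(233,382),(352,372),(338,208),(219,218),(110,115),(425,93),(465,475),(145,500)])
side=crop(300,190,5,[(194,183),(246,265),(402,216),(348,136),(410,55),(548,245),(178,365),(52,155)])
H=fit([("top",deck,top),("side",deck,side)],[.5,0,0])
bk=[[.05,.035,.044],[-.05,.035,.044],[-.05,-.035,.044],[.05,-.035,.044]]
top=crop(150,220,8,[(245,67),(92,382),(322,490),(465,172)])
side=crop(225,140,7,[(455,203),(135,180),(88,328),(425,352)])
B=fit([("top",bk,top),("side",bk,side)],[.4,.2,0])
# tray rim outer corners  x 110,y 160
tr=[[-.055,.08,.045],[.055,.08,.045],[.055,-.08,.045],[-.055,-.08,.045]]
top=crop(150,225,2.4,[(559,118),(615,17),(762,95),(714,197)])
side=crop(270,345,4,[(152,65),(420,102),(370,493),(62,440)])
Tr=fit([("top",tr,top),("side",tr,side)],[.4,-.2,0.5])
np.savez("poses.npz",H=H,B=B,T=Tr)
E
python3 fit0.py
```

```text
both [0.6019 0.0219 0.103 ] rms px 0.7
   top [0.6012 0.0221 0.107 ] 0.31
   side [0.6024 0.0218 0.0992] 0.88
both [ 0.4799  0.2694 -0.4017] rms px 0.62
   top [ 0.4783  0.2693 -0.4032] 0.5
   side [ 0.4813  0.2699 -0.3999] 0.22
both [ 0.456  -0.2786 -0.4713] rms px 1.27
   top [ 0.4538 -0.2759 -0.4712] 0.55
   side [ 0.4568 -0.2798 -0.4724] 1.14
```

Run:
```python
from h import *
q=bot.read_tool_rot();print(R.from_quat(q,scalar_first=True).as_matrix().round(3))
print(R.from_quat([0.70711,0.70711,0,0],scalar_first=True).as_matrix().round(2))
```

```text
[[ 0.276 -0.     0.961]
 [-0.961 -0.     0.276]
 [ 0.    -1.    -0.   ]]
[[ 1.  0.  0.]
 [ 0.  0. -1.]
 [ 0.  1.  0.]]
```

```bash
cat >> h.py <<'E'
def rot(a):
    x=np.array([np.cos(a),np.sin(a),0]);y=np.array([0,0,-1.]);z=np.cross(x,y)
    return R.from_matrix(np.c_[x,y,z]).as_quat(scalar_first=True)
D=np.load("poses.npz");H,B,TR=D["H"],D["B"],D["T"]
E
python3 - <<'E'
from h import *
for a in (B[2]+np.pi/2,B[2]-np.pi/2,1.9,-1.2,.5,-2.6,0,np.pi):
    print(round(a,2))
    for p in ([B[0],B[1],.16],[.6305,.047,.2],[TR[0],TR[1],.2]):
        s=bot.solve_ik(p,rot(a)); print("  ",None if s is None else np.round(s,2))
E
```

```text
1.17
   [ 0.38  0.38 -0.3   0.89  0.    0.78]
   [-0.04  0.5  -0.01  1.06  0.    0.36]
   [-0.69  0.32 -0.28  0.97  0.   -0.28]
-1.97
   [ 0.38  0.38 -0.3   0.89  0.   -2.36]
   [-0.04  0.5  -0.01  1.06  0.   -2.78]
   [-0.69  0.32 -0.28  0.97  0.    2.86]
1.9
   [ 0.38  0.38 -0.3   0.89  0.    0.05]
   [-0.04  0.5  -0.01  1.06  0.   -0.37]
   [-0.69  0.32 -0.28  0.97  0.   -1.02]
-1.2
   [ 0.38  0.38 -0.3   0.89  0.   -3.13]
   [-0.04  0.5  -0.01  1.06  0.    2.73]
   [-0.69  0.32 -0.28  0.97  0.    2.08]
0.5
   [ 0.38  0.38 -0.3   0.89  0.    1.45]
   [-0.04  0.5  -0.01  1.06  0.    1.03]
   [-0.69  0.32 -0.28  0.97  0.    0.38]
-2.6
   [ 0.38  0.38 -0.3   0.89  0.   -1.73]
   [-0.04  0.5  -0.01  1.06  0.   -2.15]
   [-0.69  0.32 -0.28  0.97  0.   -2.8 ]
0
   [ 0.38  0.38 -0.3   0.89  0.    1.95]
   [-0.04  0.5  -0.01  1.06  0.    1.53]
   [-0.69  0.32 -0.28  0.97  0.    0.88]
3.14
   [ 0.38  0.38 -0.3   0.89  0.   -1.19]
   [-0.04  0.5  -0.01  1.06  0.   -1.61]
   [-0.69  0.32 -0.28  0.97  0.   -2.26]
```

Run:
```python
from h import *
def unproj(n,u,z):
    f=lambda p:(proj(n,[p[0],p[1],z])[0]-u); return least_squares(f,[.5,0]).x
print(unproj("top",crop(150,220,8,[(255,262)])[0],.113), "side",unproj("side",crop(225,140,7,[(258,80)])[0],.113))
print(B)
a=B[2]+np.pi/2
bot.move_pose([B[0],B[1],.17],rot(a))
print(bot.read_clock(),bot.read_position(),bot.read_ft_force())
for n,(x,y,w,h) in {"top":(130,190,120,120),"side":(200,60,150,160)}.items():
    im=bot.camera(n); cv2.imwrite(f"pics/{n}1.png",im[:,:,::-1]); cv2.imwrite(f"pics/{n}1c.png",cv2.resize(im[y:y+h,x:x+w,::-1],None,fx=3.7,fy=3.7,interpolation=cv2.INTER_CUBIC))
```

```text
[0.47563026 0.26245118] side [0.48093788 0.26903296]
[ 0.47989021  0.26943147 -0.40174904]
3.6333 [0.48031899 0.26880711 0.17004658] [ 0.49378779 -0.28907232 -0.67608239]
```

View pics/top1c.png

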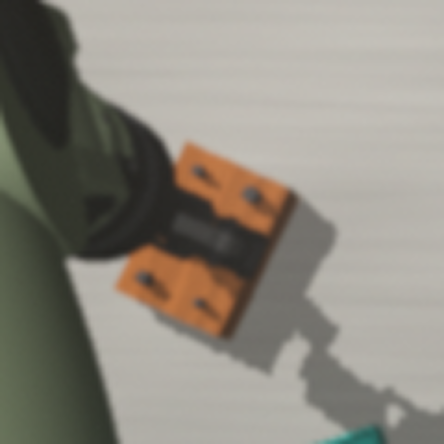

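View pics/side1c.png

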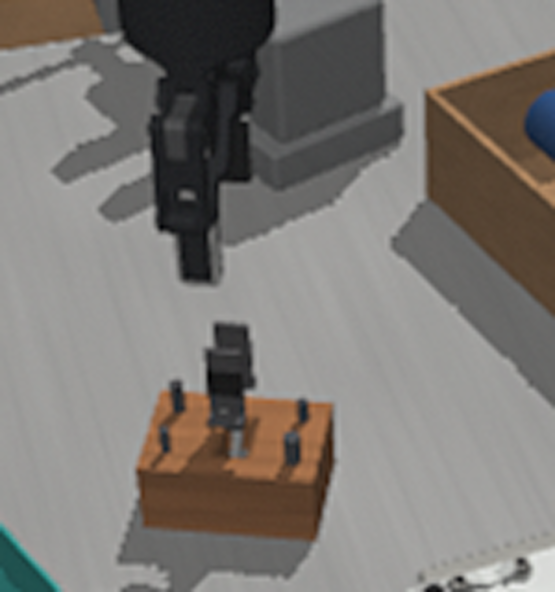

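Run:
```python
from h import *
bot.set_gripper(.6)
bot.move_linear([B[0],B[1],.0745],speed=.08)
print(bot.read_clock(),bot.read_position(),bot.read_ft_force())
for o in (.42,.38,.36,.35):
    print(o,bot.set_gripper(o,20) , bot.read_gripper_width(), bot.read_ft_force().round(2) if hasattr(bot.read_ft_force(),'round') else bot.read_ft_force())
print(bot.read_clock())
for n,(x,y,w,h) in {"top":(130,190,120,120),"side":(200,60,150,160)}.items():
    im=bot.camera(n); cv2.imwrite(f"pics/{n}2c.png",cv2.resize(im[y:y+h,x:x+w,::-1],None,fx=3.7,fy=3.7,interpolation=cv2.INTER_CUBIC))
```

```text
5.5083 [0.48038556 0.26962331 0.07504775] [ 0.36014444 -0.58106743 -0.10485688]
0.42 False 0.4187309658019366 [ 0.39  0.31 -0.67]
0.38 False 0.3757760164999632 [ 0.24  0.4  -0.29]
0.36 False 0.36428307565356677 [ 0.11 -0.25 -0.91]
0.35 False 0.354762792856846 [0.08 0.55 1.21]
6.4583
```

View pics/side2c.png

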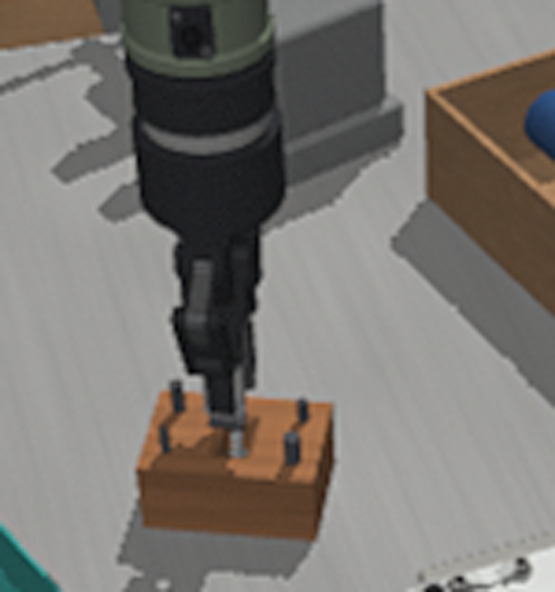

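View pics/top2c.png

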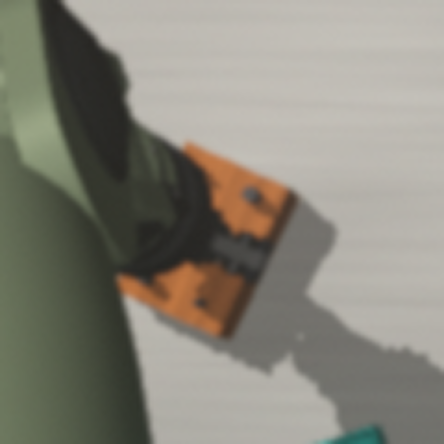

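Run:
```python
from h import *
def W(n=8): return np.mean([bot.read_gripper_width() for _ in range(n)])
t=bot.read_clock();print(W());print(bot.read_clock()-t)
for o in (.345,.34,.335,.33,.32,.31,.30):
    bot.set_gripper(o,20); print(o,W().round(4), np.mean([bot.read_ft_force() for _ in range(5)],0).round(2))
print(bot.read_clock())
```

```text
0.34724435160121647
0.0
0.345 0.3438 [0.72 0.26 1.7 ]
0.34 0.3423 [-0.94  0.26  3.26]
0.335 0.3427 [-0.91 -0.66  4.89]
0.33 0.3358 [-0.51 -0.55  6.09]
0.32 0.3231 [-1.5  -1.93  7.84]
0.31 0.3142 [-1.96 -1.42  9.15]
0.3 0.3009 [-0.77 -0.61 10.94]
8.1
```

Run:
```python
from h import *
def W(n=100):
    a=[bot.read_gripper_width() for _ in range(n)]; return np.mean(a),np.std(a)
for o in (.42,.36,.35,.345,.34,.335,.33,.325):
    bot.set_gripper(o,20); w=W();f=np.mean([bot.read_ft_force() for _ in range(30)],0).round(2);print(o,round(w[0],4),round(w[1],4),round(w[0]-o,4),f)
print(bot.read_clock())
```

```text
0.42 0.4189 0.0 -0.0011 [-0.43 -0.08  0.43]
0.36 0.3589 0.0 -0.0011 [-0.59  0.15 -0.26]
0.35 0.3539 0.0 0.0039 [ 0.13 -0.29 -0.34]
0.345 0.3475 0.0 0.0025 [-0.03 -0.56 -0.58]
0.34 0.3378 0.0 -0.0022 [-0.07 -0.75  0.16]
0.335 0.3378 0.0 0.0028 [-1.38 -2.22  1.6 ]
0.33 0.3339 0.0 0.0039 [-0.69 -1.13  4.02]
0.325 0.326 0.0 0.001 [-1.72 -2.6   5.18]
9.8833
```

```bash
cat >> h.py <<'E'
def avg(n=6,dt=.02):
    a=[];w=[]
    for _ in range(n):
        bot.wait(dt);a.append(bot.read_ft_force());w.append(bot.read_gripper_width())
    return np.mean(a,0).round(2),round(np.mean(w),4)
def snap(name,crops,k=4):
    for n,(x,y,w,h) in crops.items():
        im=bot.camera(n); cv2.imwrite(f"pics/{n}{name}.png",im[:,:,::-1]); cv2.imwrite(f"pics/{n}{name}c.png",cv2.resize(im[y:y+h,x:x+w,::-1],None,fx=k,fy=k,interpolation=cv2.INTER_CUBIC))
E
python3 - <<'E'
from h import *
bot.set_gripper(.332,20);print(avg())
p=bot.read_position()
bot.move_linear([B[0],B[1],.100],speed=.04);print(avg(),bot.read_position())
bot.move_linear([B[0],B[1],.200],speed=.12);print(avg(),bot.read_position(),bot.read_clock())
snap("3",{"top":(120,190,120,120),"side":(190,20,150,150)})
E
```

```text
(array([-1.28, -1.39,  5.08]), np.float64(0.3329))
(array([-0.41, -0.35, -1.11]), np.float64(0.3334)) [0.47966805 0.26934611 0.09974709]
(array([-0.08,  0.22, -0.96]), np.float64(0.3333)) [0.47926972 0.26917247 0.19898627] 12.175
```

View pics/side3c.png

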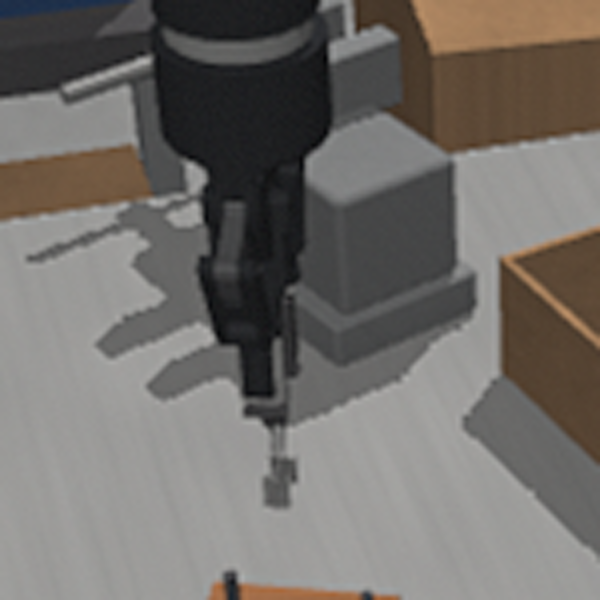

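View pics/top3c.png

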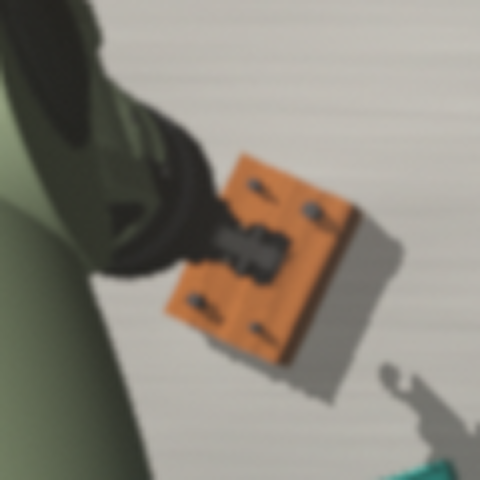

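Run:
```python
from h import *
p=np.array([.4797,.2693,.1325]);a=B[2]
def P(x,y,z): 
    return p+[np.cos(a)*x-np.sin(a)*y,np.sin(a)*x+np.cos(a)*y,z]
im=cv2.imread("pics/side3.png");im2=cv2.imread("pics/top3.png")
for n,im,(x0,y0,w,h) in(("side",im,(210,90,80,80)),("top",im2,(150,220,60,60))):
    k=8
    o=cv2.resize(im[y0:y0+h,x0:x0+w],None,fx=k,fy=k,interpolation=cv2.INTER_CUBIC)
    for s in(-1,1):
        box=np.array([P(x,s*y,z) for z in(0,.016) for x,y in((-.0065,.0095),(.0065,.0095),(.0065,.0145),(-.0065,.0145))])
        q=((proj(n,box)-[x0,y0]+.5)*k).astype(int)
        for r in(q[:4],q[4:]): cv2.polylines(o,[r.reshape(-1,1,2)],True,(0,0,255) if s>0 else (0,200,0),1)
        box=np.array([P(x,s*.015,z) for x,z in((-.01,.061),(.01,.061),(.01,.105),(-.01,.105))])
        q=((proj(n,box)-[x0,y0]+.5)*k).astype(int);cv2.polylines(o,[q.reshape(-1,1,2)],True,(0,0,255) if s>0 else (0,200,0),1)
    cv2.imwrite(f"pics/{n}3o.png",o[:600])
```

```text
(no output)
```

View pics/side3o.png

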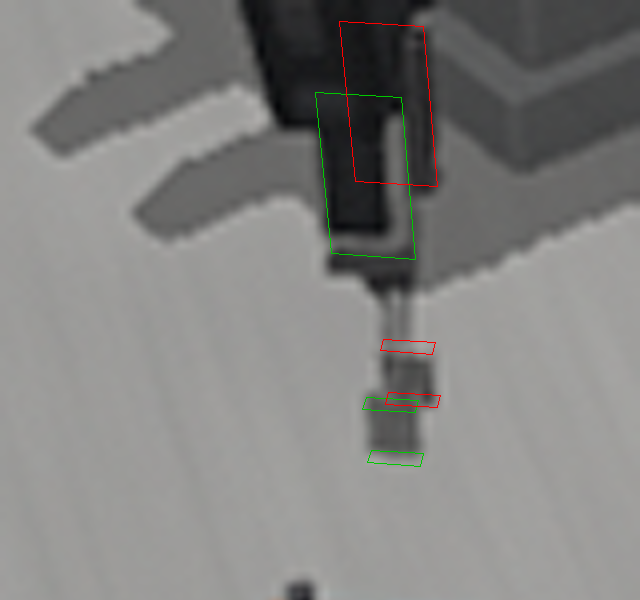

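View pics/top3o.png

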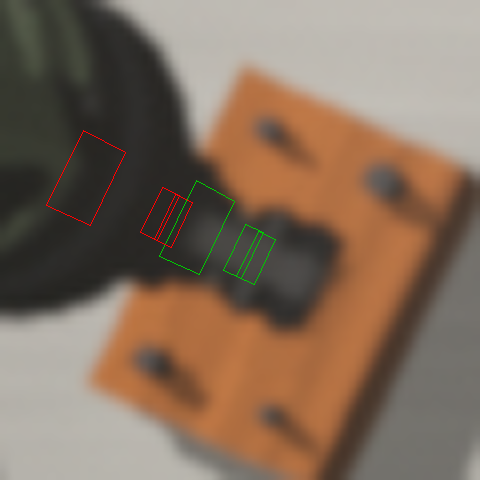

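```bash
cat >> h.py <<'E'
TIP=.0665
def seat_xy(): return T(H,[[.031,.022,0]])[0][:2]
def overlay(name,p,a,crops,k=8,extra=True):
    for n,(x0,y0,w,h) in crops.items():
        im=bot.camera(n)[:,:,::-1];cv2.imwrite(f"pics/{n}{name}.png",im)
        o=cv2.resize(im[y0:y0+h,x0:x0+w],None,fx=k,fy=k,interpolation=cv2.INTER_CUBIC)
        cv2.imwrite(f"pics/{n}{name}c.png",o);o=o.copy()
        for s in(-1,1):
            M=[[x,s*y,z] for z in(0,.016) for x,y in((-.0065,.0095),(.0065,.0095),(.0065,.0145),(-.0065,.0145))]
            q=T([p[0],p[1],a],M);q[:,2]+=p[2]-0
            q=((proj(n,q)-[x0,y0]+.5)*k).astype(int)
            for r in(q[:4],q[4:]): cv2.polylines(o,[r.reshape(-1,1,2)],True,(0,0,255) if s>0 else (0,200,0),1)
        t=np.linspace(0,2*np.pi,40)
        for cx,cy,z,r in((.031,.022,.092,.017),(-.031,.022,.09,.016),(.031,-.022,.09,.016),(-.031,-.022,.09,.016),(.031,.022,.071,.007)):
            q=((proj(n,T(H,np.c_[cx+r*np.cos(t),cy+r*np.sin(t),0*t+z]))-[x0,y0]+.5)*k).astype(int);cv2.polylines(o,[q.reshape(-1,1,2)],True,(255,0,0),1)
        cv2.imwrite(f"pics/{n}{name}o.png",o)
E
python3 - <<'E'
from h import *
s=seat_xy();print(s)
a=B[2]+np.pi/2
bot.move_linear([s[0],s[1],.2],speed=.18)
bot.move_linear([s[0],s[1],.1735],speed=.1)
print(avg(),bot.read_position(),bot.read_clock())
p=bot.read_position();overlay("4",[s[0],s[1],.107],B[2],{"top":(255,155,80,75),"side":(320,170,95,75)})
E
```

```text
[0.63050255 0.04695233]
(array([ 0.09, -0.02, -0.85]), np.float64(0.3318)) [0.63084636 0.04713961 0.17414718] 14.4333
```

View pics/side4o.png

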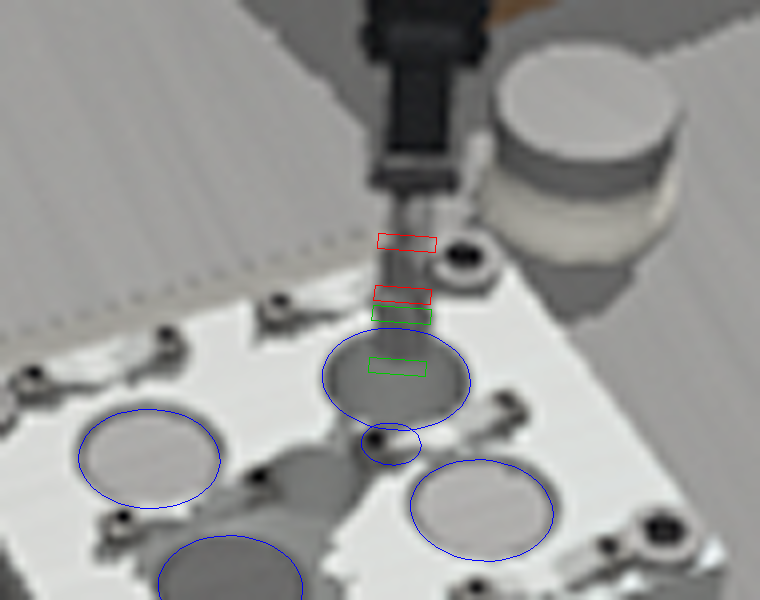

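View pics/top4o.png

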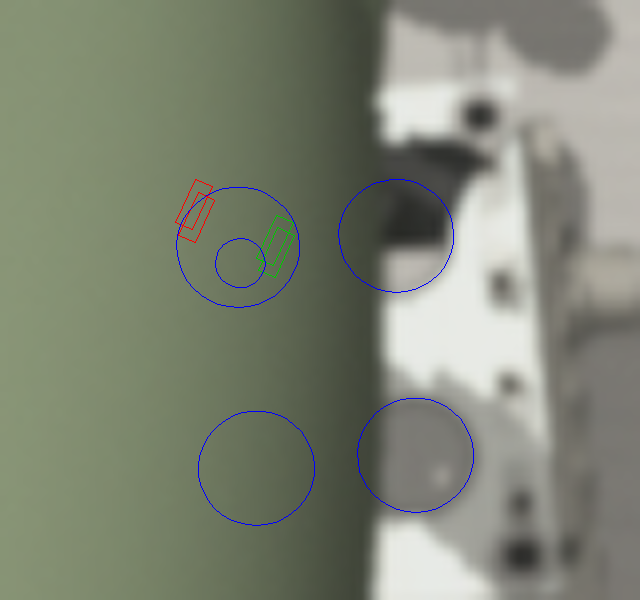

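View pics/side4.png

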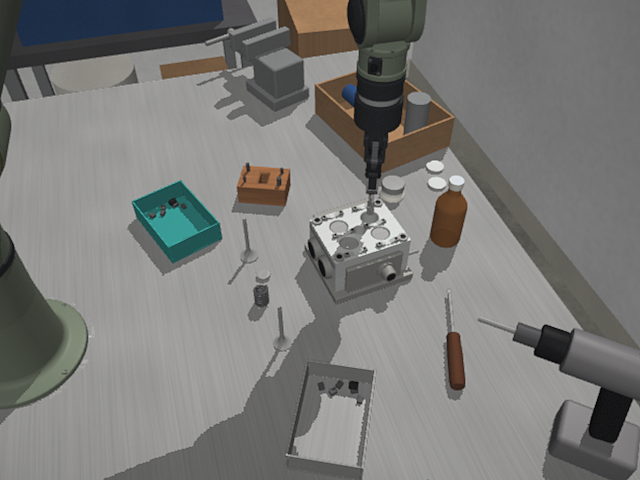

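Run:
```python
import cv2
im=cv2.imread("pics/side4.png")[195:235,350:400]
o=cv2.resize(im,None,fx=15,fy=15,interpolation=cv2.INTER_LANCZOS4);o=cv2.convertScaleAbs(o,alpha=1.3)
cv2.imwrite("pics/side4z.png",o)
```

```text
(no output)
```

View pics/side4z.png

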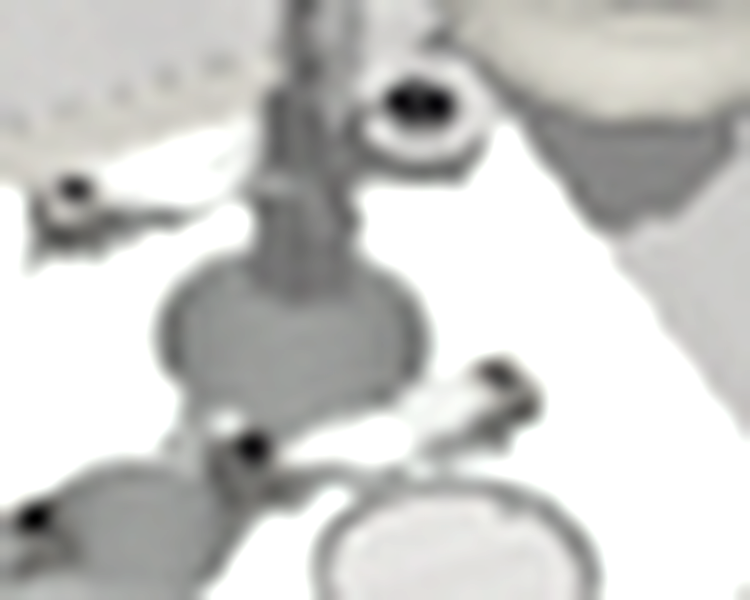

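Run:
```python
from h import *
s=seat_xy()
r=bot.move_linear([s[0],s[1],.126],speed=.025,until_force=3)
print(r,avg(),bot.read_position(),bot.read_clock())
if not r:
    r=bot.move_linear([s[0],s[1],.108],speed=.008,until_force=2.5)
    print(r,avg(3),bot.read_position(),bot.read_clock())
```

```text
False (array([-0.17,  0.07, -1.29]), np.float64(0.3315)) [0.63058517 0.04696037 0.126144  ] 16.6833
True (array([0.15, 0.38, 5.22]), np.float64(0.3345)) [0.6305461  0.04701287 0.11556207] 18.05
```

Run:
```python
from h import *
s=seat_xy()
print(avg(4))
z=.1156
for _ in range(6):
    f,w=avg(4);fc=f[2]+1.0
    print(round(z,5),f,w,bot.read_clock())
    if fc<3.6: break
    z=z+.0002; bot.move_linear([s[0],s[1],z],speed=.01)
for _ in range(4): print(avg(6),bot.read_position()[2],bot.read_clock())
```

```text
(array([ 0.15, -0.26,  5.77]), np.float64(0.3317))
0.1156 [-0.62  0.07  5.24] 0.3319 18.1833
0.1158 [ 0.31 -0.04  1.73] 0.3324 18.5583
(array([-0.15,  0.4 ,  1.27]), np.float64(0.3311)) 0.11572665454760579 18.6583
(array([0.09, 0.24, 1.14]), np.float64(0.3324)) 0.11570074908408201 18.7583
(array([ 0.43, -0.04,  1.45]), np.float64(0.3331)) 0.11573295716543255 18.8583
(array([0.1 , 0.38, 1.15]), np.float64(0.3329)) 0.11571391658600046 18.9583
```

Run:
```python
from h import *
s=seat_xy()
bot.wait(.15)
bot.move_linear([s[0],s[1],.1197],speed=.02);print(avg(),bot.read_position())
for o in (.30,.27,.25):
    bot.set_gripper(o,20);print(o,avg(),bot.read_clock())
```

```text
(array([-0.  , -0.06, -1.17]), np.float64(0.3325)) [0.63033096 0.04692057 0.11954172]
0.3 (array([-0.37, -0.43, -0.96]), np.float64(0.3015)) 19.8667
0.27 (array([-0.29, -1.32, -0.23]), np.float64(0.2775)) 20.1833
0.25 (array([-0.84, -1.95,  0.73]), np.float64(0.2773)) 20.5
```

Run:
```python
from h import *
s=seat_xy()
bot.set_gripper(.15,28);print(avg(),bot.read_clock())
z=.1197
for i in range(7):
    z+=.002; bot.move_linear([s[0],s[1],z],speed=.015);print(round(z,4),avg(3),bot.read_clock())
```

```text
(array([-1.1 , -1.93,  1.84]), np.float64(0.2712)) 20.8167
0.1217 (array([-0.67, -0.96, -1.71]), np.float64(0.2719)) 21.15
0.1237 (array([-0.44, -0.49, -1.99]), np.float64(0.2719)) 21.4833
0.1257 (array([-0.3 , -0.75, -1.57]), np.float64(0.2696)) 21.8167
0.1277 (array([-0.65, -0.41, -1.05]), np.float64(0.2717)) 22.15
0.1297 (array([ 0.17, -0.24, -1.  ]), np.float64(0.2679)) 22.4833
0.1317 (array([ 0.46, -0.1 , -1.04]), np.float64(0.2689)) 22.8167
0.1337 (array([-0.19, -0.25, -1.44]), np.float64(0.2668)) 23.15
```

Run:
```python
from h import *
s=seat_xy()
bot.move_linear([s[0],s[1],.19],speed=.05);print(avg(12),bot.read_position(),bot.read_clock())
overlay("5",[s[0],s[1],.1235],B[2],{"side":(345,165,50,40)},k=15)
```

```text
(array([ 0.05, -0.05, -1.28]), np.float64(0.2707)) [0.630355   0.04695672 0.18970008] 24.625
```

View pics/side5c.png

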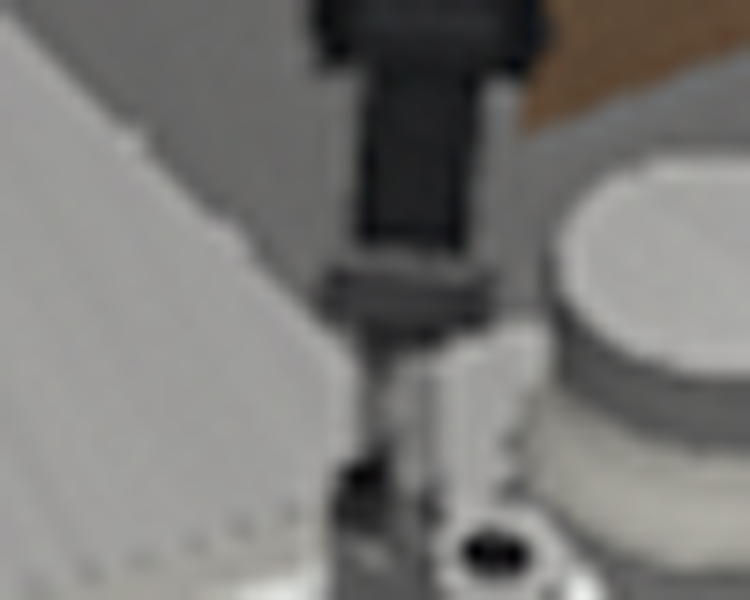

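Run:
```python
from h import *
s=seat_xy();g=T(TR,[[0,-.015,0]])[0][:2];print(g)
bot.move_linear([s[0],s[1],.215],speed=.1)
bot.move_linear([g[0],g[1],.215],speed=.18);print(avg(),bot.read_clock())
bot.move_linear([g[0],g[1],.13],speed=.1);print(avg(),bot.read_clock())
snap("6",{"side":(270,330,130,140),"top":(370,220,120,100)},k=4.5)
```

```text
[ 0.44917271 -0.29198297]
(array([-0.04, -0.12, -1.18]), np.float64(0.2705)) 27.4583
(array([-0.33, -0.13, -1.21]), np.float64(0.2687)) 28.5583
```

View pics/side6c.png

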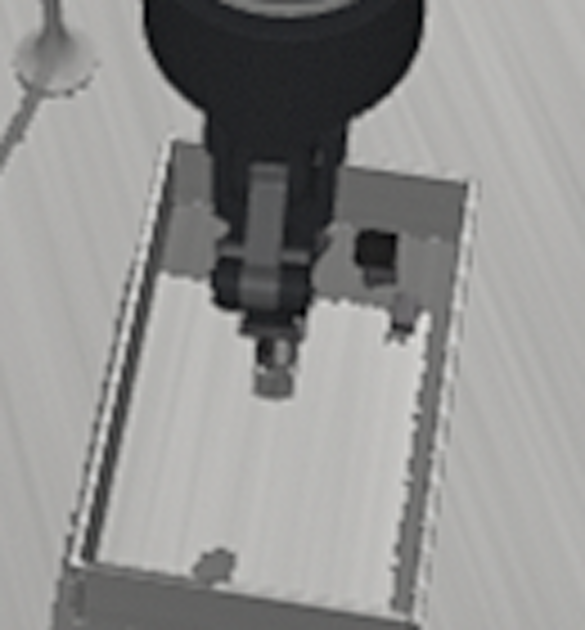

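View pics/top6c.png

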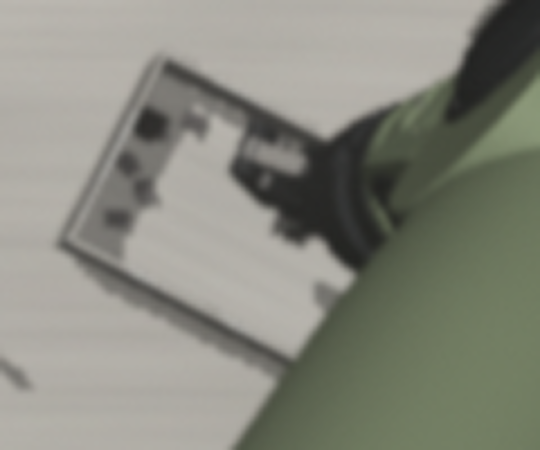

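The side view shows the seal's dark top above the jaws (crop 272,350), over the empty part of the tray. I'll lower it and let go.

Run:
```python
from h import *
g=T(TR,[[0,-.015,0]])[0][:2]
bot.move_linear([g[0],g[1],.083],speed=.08)
r=bot.move_linear([g[0],g[1],.067],speed=.012,until_force=2);z=bot.read_position()[2]
print(r,z,avg(3),bot.read_clock())
bot.move_linear([g[0],g[1],z+.003],speed=.02)
for o in(.31,.333): bot.set_gripper(o,20);print(avg(3))
bot.wait(.4)
snap("7",{"side":(270,330,130,140)},k=4.5);print(bot.read_clock())
```

```text
True 0.07158059773886469 (array([0.32, 0.13, 5.69]), np.float64(0.2727)) 30.3583
(array([-0.37,  0.39, -1.3 ]), np.float64(0.3109))
(array([ 0.24,  0.12, -0.89]), np.float64(0.3327))
31.6917
```

View pics/side7c.png

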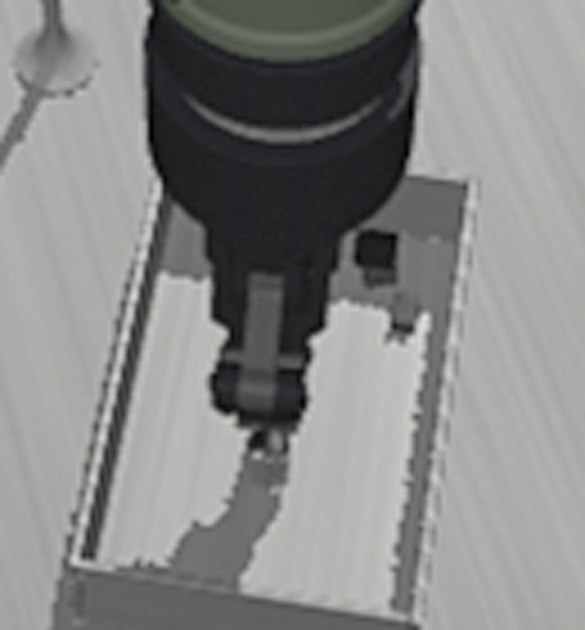

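Run:
```python
from h import *
g=T(TR,[[0,-.015,0]])[0][:2]
bot.move_linear([g[0],g[1],.10],speed=.03);bot.move_linear([g[0],g[1],.16],speed=.1);print(avg())
snap("8",{"side":(270,330,130,140)},k=4.5);print(bot.read_clock())
```

```text
(array([ 0.12,  0.51, -1.31]), np.float64(0.334))
33.5917
```

View pics/side8c.png

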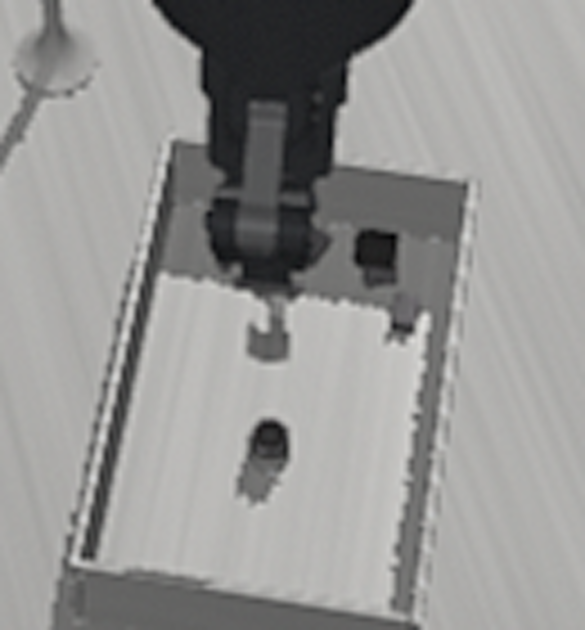

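The seal is standing upright on the tray floor at crop (268,440), and the jaws are empty above it. Now I return the tongs.

Run:
```python
from h import *
g=T(TR,[[0,-.015,0]])[0][:2]
bot.move_linear([g[0],g[1],.2],speed=.15)
q=bot.solve_ik([B[0],B[1],.2],rot(B[2]+np.pi/2));print(np.round(q,2))
bot.move_pose([B[0],B[1],.2],rot(B[2]+np.pi/2))
bot.wait(.2);print(avg(),bot.read_position(),bot.read_clock())
overlay("9",[B[0],B[1],.2-TIP],B[2],{"side":(210,90,80,80),"top":(140,210,80,80)},k=7)
```

```text
[ 0.38  0.35 -0.24  0.98  0.    0.78]
(array([-0.37, -0.21, -1.31]), np.float64(0.3334)) [0.48013729 0.26897889 0.20000326] 36.3333
```

View pics/side9o.png

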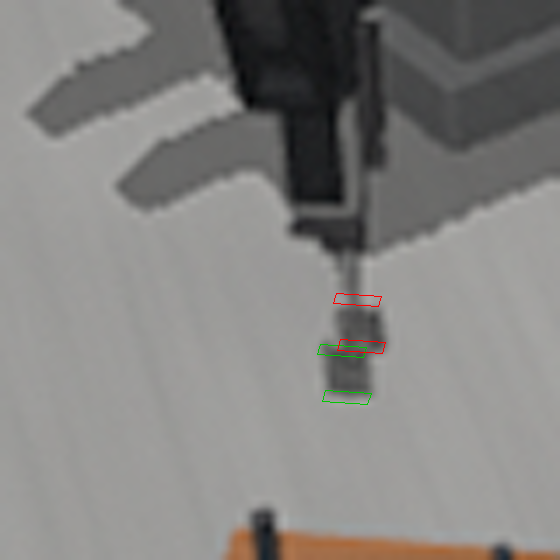

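View pics/top9o.png

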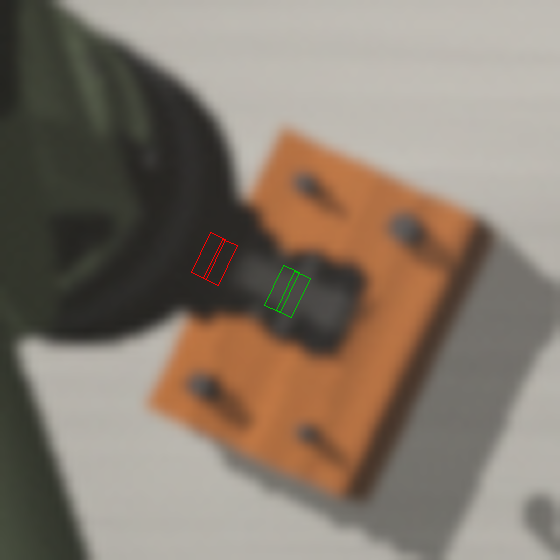

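Run:
```python
from h import *
bot.move_linear([B[0],B[1],.12],speed=.1)
r=bot.move_linear([B[0],B[1],.0735],speed=.02,until_force=4)
print(r,bot.read_position(),avg(),bot.read_clock())
```

```text
True [0.48004147 0.26953063 0.07464278] (array([-0.21,  0.2 ,  5.79]), np.float64(0.3353)) 39.5833
```

Contact came at TCP z = 0.0746, the height at which I picked the tongs up, so they are on the slot floor. I'll release, go up and check.

Run:
```python
from h import *
bot.set_gripper(.40,20);bot.wait(.2);bot.set_gripper(.7);print(avg())
bot.move_linear([B[0],B[1],.17],speed=.06)
bot.move_linear([B[0]-.05,B[1]-.12,.25],speed=.15)
print(avg(),bot.read_clock())
snap("10",{"side":(215,130,95,85),"top":(150,220,72,72)},k=7)
im=bot.camera("side")[:,:,::-1];cv2.imwrite("pics/side10t.png",cv2.resize(im[330:470,270:400],None,fx=4,fy=4))
```

```text
(array([-0.06,  0.03, -0.32]), np.float64(0.7009))
(array([-0.  , -0.24, -0.26]), np.float64(0.7011)) 43.5083
```

View pics/side10c.png

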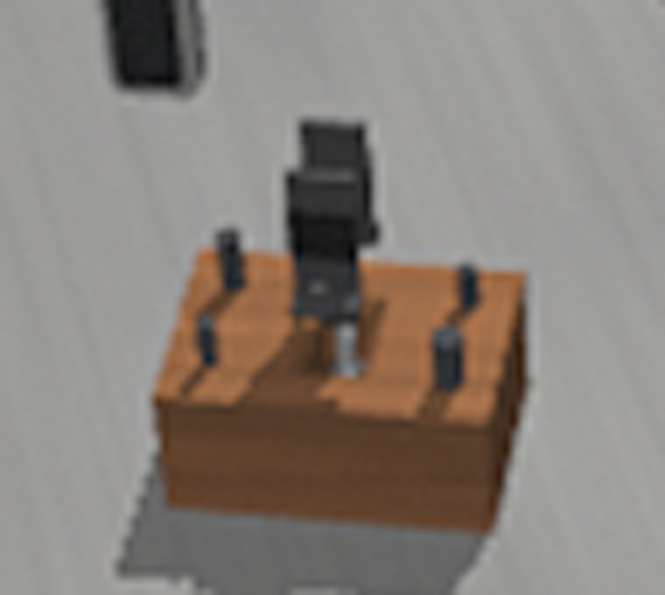

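View pics/top10c.png

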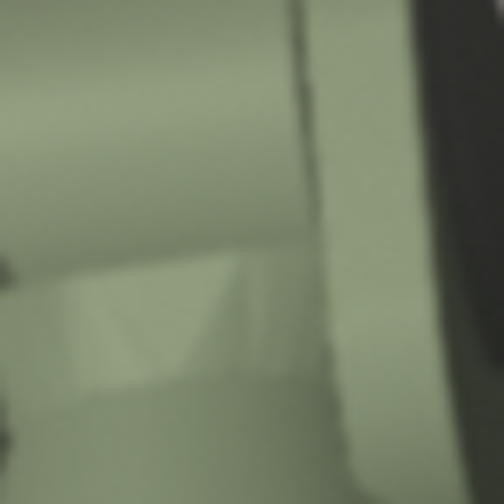

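View pics/side10.png

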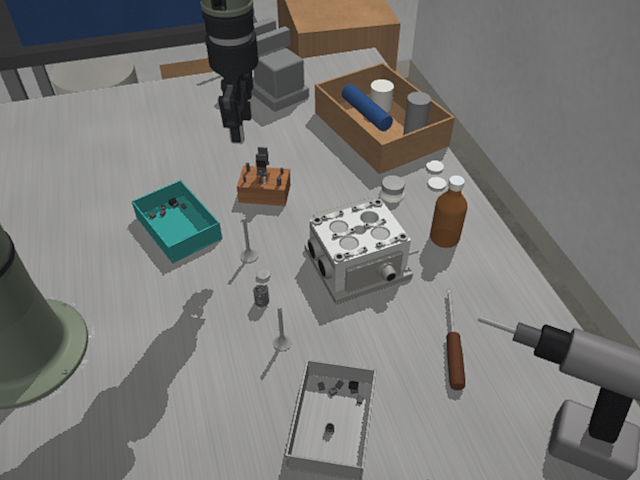

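The tongs stand upright in the slot at (262,163), looking as they did at the start. The seal is in the steel tray at (329,428), and nothing else has moved. I'm handing the job in.

Run:
```python
from cell import bot
print(bot.close_job(),bot.read_clock())
```

```text
the job is handed in; nothing more can be done
the job is handed in; nothing more can be done
```

I pulled the seal off its guide and put it in the steel scrap tray, then stood the tongs back in their slot. I handed the job in at about 43.6 s on the robot's clock; the hand-in gives no verdict.

- **Spring seat:** I felt it with the jaw tips about 49 mm above the head's underside. The first touch read about 6–7 N for about 0.2 s, over the 6 N target but under the 12 N limit. I eased off and held about 2.3 N for over 0.4 s.
- **Pulling the seal:** I went up 4 mm, squeezed with a 28 N grip and drew the seal out. The pull read only about 1 N above the tongs' own weight, not the expected 3–4 N. The pictures showed the seal held in the jaws, and then standing upright on the tray floor after I let go.
- **Last pictures:** The side camera shows the tongs upright in the slot as at the start, the seal in the tray, the other parts where they were, and the gripper clear. The arm hid the block from the top camera, so the tongs' final place was checked only from the side, and by the slot floor being felt at the height where I picked them up.

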